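Plug in the interlock relay and hold the tester's cover at 45 degrees

ROBOT

A 6-joint arm with a two-finger parallel gripper is mounted at the origin on the work surface. World frame = base frame: x ahead of the robot, y to its left, z up, the work surface at z = 0. Lengths are in m, angles in rad, forces in N, time in s.
With the tool pointing down it reaches from about 0.3 to 0.775 m from the base axis. Payload 14.6 kg.
Tool frame: the origin (TCP) lies midway between the tips of the shut fingers; the grasp point (between the pads) lies 19 mm behind it (ctrl.pinch_z is the z of the grasp point in the tool frame, in m); z points along the fingers, y is the line along which they close (so a half turn about z gives the same grasp; the last joint's range is limited). The gripper opens to 94 mm and grips with 3 to 60 N. Pads are 16 mm wide; open, the fingers measure 119 mm over their backs; the gripper's body (75 mm by 177 mm) begins 78 mm behind the grasp point.
Start: joints at [1.097, 0.3, 1.521, -0, 1.321, -0.067], TCP at [0.218, 0.505, 0.205] pointing down, gripper open.
Joint ranges: [-3.03, 3.03], [-0.79, 2.21], [0.23, 2.52], [-1.04, 4.18], [0, 3.07], [-2.55, 2.55]. Speed limits (rad/s): [2.22, 2.22, 2.57, 3.14, 3.14, 3.14].

INTERFACE

Orientations are given as [roll, pitch, yaw] about the fixed x, y, z axes, in that order (R = Rz(yaw) Ry(pitch) Rx(roll)).
In Python, from station import ctrl, camera, ticket gives the robot as it stands. The module is installed in compiled form; this text tells all that it offers.
- The arm moves only by the shell command python3 -m inch 'ROWS' [FORCE]. ROWS is text: rows parted by semicolons, each of 7 numbers parted by spaces: the opening, from -1 (shut) to 1 (fully open), then the shift along the tool's x, y, z in units of 0.03 m (1.0 is 0.03 m), then the turn, a rotation vector about the tool's x, y, z in units of 10 degrees (1.0 is 10 degrees). In form: grip dx dy dz rx ry rz; .... A call has 1 to 10 rows; each row shifts and turns the commanded pose from where the row before left it, along the tool's axes as they then stand; what a row does not reach is not made up. A row lasts 1/8 s, in which the tool goes at most 62.5 mm and 10.7 degrees, less where a joint would pass 70% of its speed; a pose out of reach is approached as far as the arm can. A call with a number of a shift or a turn outside -1 to 1 is refused whole. A call with a gripper value outside its range is refused whole. The fingers move at their own pace and stop on an object; FORCE is the grip in N (left out, the last holds). Time passes only in rows, so rows that do not move let the fingers close. It gives the time, the measured TCP pose, the force, the opening and the grip force at its end, in the units of the state.
- ctrl.get_obs(): the state, without advancing time (a new reading comes with each control period).
- camera(name): name is "side" or "top"; returns a dict with "img" (384x512x3 uint8, blue, green, red), "range_z" (384x512 float32, m along the optical axis (not along the pixel's ray), 0 where there is no reading), "intrinsics" (3x3 intrinsics, pixels), "k1" (the pictures are not rectified: a ray, as slopes to the right and down, at radius r is drawn at 1 + k1 r^2 times it, then the intrinsics apply), "view" (4x4, takes a point from world to camera coordinates). Camera axes: x right, y down, z forward; pixel columns grow to the right and rows downward; lengths in m; the calibration is good to about 2 mm. A picture is of the moment at which its call begins.
- ticket.hand_in(): hands the job in; it is judged then, once.
The state is a dict: "time_s": time; "qpos": joint angles; "joint_vel": joint speeds; "tau": joint torques, N m; "ee_pos": TCP position; "eef_rot": TCP orientation; "force": force on the tool from outside, world axes, zero at the start; "moment": the same for the moment, N m; "grip_width": finger opening in m; "grip_force": force on a finger pad.
Only numpy, scipy, OpenCV 4.12 (cv2) and the standard library are available. Lean on these libraries where they do the work, as an engineer would, in place of code of your own. Each camera call takes 0.05 s, during which the arm holds its last target. There are 200 camera calls.

TASK

Plug the orange relay fully home into the open socket of the white bench tester and let go of it; then, and only then, lift the tester's blue cover by its black knob to 45 degrees, in line with the slanting yellow gauge bar, and hold it there for inspection. The cover falls shut if released, so finish still holding it with the gripper; leave the other things on the bench where they are.

Things in the scene. Friction and masses are not known exactly. Their poses are not given: they have to be found in the camera images.
- relay: The orange relay: a loose upright block 28 (x) x 22 (y) x 60 (z) mm, about 60 g, lower 20 mm black, the rest orange, 1 mm chamfer round the foot. Stands on the bench at the start. Origin: centre of its underside; z up, x along the 28 mm side. It may be plugged in either way round (half turn).
- socket_mouth (a point): Centre of the mouth of the tester's socket, level with the pod's top, 50 mm above the bench, framed by a thin black rim. A rectangular blind hole 30 (x) x 24 (y) mm, 20 mm deep, with x and y as the tester's; a fully plugged relay stands 40 mm out of it.
- tester: The white bench tester, heavy and fixed, turned up to 12 degrees. Origin on the bench; x from its front to its hinge side, y to its left, z up. Right part: bay 200 (x) x 220 (y) x 70 (high) mm, centred at x = 0, y = -60 mm, shut by the blue cover. Left part: socket pod 200 x 130 x 50 (high) mm, centred at x = 0, y = +120 mm; the socket is at x = -20, y = +120 mm.
- gauge_top (a point): Upper front end of the slanting yellow gauge bar, 190 mm long and 6 mm thick, which rises at 45 degrees from the hinge line towards the front, on steel posts beside the cover's right edge (tester's y = -177 mm). Fixed to the tester, about 0.21 m high.
- cover (a joint): Opening angle of the cover in rad: 0 shut (start), grows as the front edge is lifted, 0.785 is 45 degrees (edge in line with the yellow bar). Stop at 1.9. The hinge is nearly free: the cover falls shut when let go.
- flap: The blue cover, 200 (x) x 220 (y) x 8 mm, about 0.3 kg with its knob. Origin: on the hinge axis (the bay's far top edge), in the middle of the cover's width, at its underside; when shut its axes are the tester's; it turns about y with the joint.
- cover_handle (a point): Centre of the cover's black knob: a disc 30 mm in diameter, 14 mm thick, standing on edge with its axis along the hinge (y), on a stem 16 (x) x 12 (y) mm. 170 mm in front of the hinge axis, 40 mm above the cover's underside (32 mm above its top face), at mid width. Gripped from above across its flat faces (+y, -y), it turns between the pads as the cover swings.
- cover_hinge (a point): Fixed point on the hinge axis at the middle of the cover's width, 70 mm above the bench, 100 mm behind the tester's origin (+x); its y axis is the hinge axis.
- spare_relay: A spare relay of the same shape and size as the orange one but white above its black foot; leave alone. Origin: centre of its underside.
- spool: An aluminium-coloured spool standing on end, 60 mm in diameter, 46 mm high; leave alone. Origin: centre of its underside.
- screwdriver: A screwdriver 190 mm long lying on the tester's right; leave alone. Its x axis runs along it towards the tip.
- circuit_board: A loose green circuit board 100 x 70 mm, 16 mm high with its parts; leave alone. Origin: centre of its underside.
Not all that is in view belongs to the job. Of the things that look like the relay, take the one that is farthest to the robot's left at the start.

How it is judged:
By the outcome, as a careful person would: the job done as asked, in the order asked, and still so for the second after the job is handed in, while the arm keeps its last pose, push and grip.
It also fails if it takes over 48 s, if anything falls off the work surface, if the arm or the gripper's body presses on something with over 40 N, if the wrist force passes 120 N, or if a joint passes its speed limit or range.

## Working session

There is one attempt and no reset: what is moved stays moved. The work goes in short steps, Python scripts to look and compute and a shell command to move; the robot and the scene stay as the last step left them, time stands still between calls to the robot, and variables do not carry over. Pictures are saved under pics/ and viewed, at most 10 in all, crops included, and the job is handed in when it is done.

```bash
mkdir -p pics; cat > h.py <<'E'
import numpy as np, cv2
from station import ctrl, camera, ticket
def pts(c):
    """world points per pixel from range_z"""
    h,w=c["range_z"].shape
    K=np.array(c["intrinsics"],float)
    u,v=np.meshgrid(np.arange(w),np.arange(h))
    s=slopes(c,np.stack([u.ravel(),v.ravel()],1))
    z=c["range_z"].ravel()
    P=np.c_[s*z[:,None],z,np.ones_like(z)]
    return (P@np.linalg.inv(c["view"]).T)[:,:3].reshape(h,w,3)
def slopes(c,uv):
    K=np.array(c["intrinsics"],float)
    d=np.c_[(uv[:,0]-K[0,2])/K[0,0],(uv[:,1]-K[1,2])/K[1,1]]
    s=d.copy()
    for _ in range(10): s=d/(1+c["k1"]*(s**2).sum(1,keepdims=True))
    return s
def plane(c,uv,z):
    s=slopes(c,np.atleast_2d(np.array(uv,float)))
    T=np.linalg.inv(c["view"]); d=np.c_[s,np.ones(len(s))]@T[:3,:3].T; o=T[:3,3]
    return o+d*((z-o[2])/d[:,2])[:,None]
E
python3 - <<'E'
from h import *
import pickle
o=ctrl.get_obs(); print(o, ctrl.pinch_z)
for n in("side","top"):
    c=camera(n); cv2.imwrite(f"pics/{n}0.png",c["img"]); pickle.dump(c,open(n+"0.pkl","wb"))
    print(n,c["intrinsics"],c["k1"],np.linalg.inv(c["view"])[:3].round(3))
E
```

```text
{'time_s': 0.0, 'qpos': array([ 1.09739949e+00,  3.00480202e-01,  1.52159428e+00,  2.06637859e-05,
        1.32068454e+00, -6.66269482e-02]), 'joint_vel': array([-0.00056703,  0.00059828,  0.0001458 ,  0.00060604, -0.00027273,
        0.00040795]), 'tau': array([ 1.12009740e-03, -5.31801260e+01, -3.52730262e+01,  7.08900648e-02,
        2.44285783e-02, -1.34037778e-04]), 'ee_pos': array([0.2174952 , 0.50488131, 0.20487575]), 'eef_rot': array([-3.14043021e+00, -9.76243152e-05,  2.73481758e+00]), 'force': array([-0.71437584, -0.0253929 , -0.09769996]), 'moment': array([ 0.04065813,  0.00738074, -0.04266895]), 'grip_force': 0.0, 'grip_width': 0.09425110901541861} -0.0188
side [[449.52338378   0.         255.10372046]
 [  0.         449.52338378 187.33356519]
 [  0.           0.           1.        ]] -0.07073762659935336 [[-0.942 -0.247  0.225  0.314]
 [-0.334  0.656 -0.676  0.682]
 [ 0.019 -0.713 -0.701  0.926]]
top [[411.59747696   0.         250.34909413]
 [  0.         411.59747696 193.69623373]
 [  0.           0.           1.        ]] -0.07450452074190853 [[-3.000e-03 -9.830e-01  1.820e-01  3.780e-01]
 [-1.000e+00  3.000e-03  0.000e+00 -7.700e-02]
 [-1.000e-03 -1.820e-01 -9.830e-01  1.291e+00]]
```

View pics/top0.png

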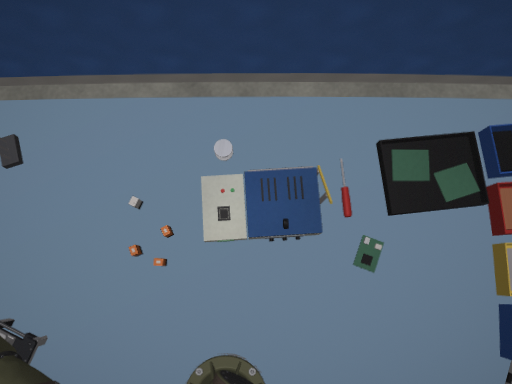

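View pics/side0.png

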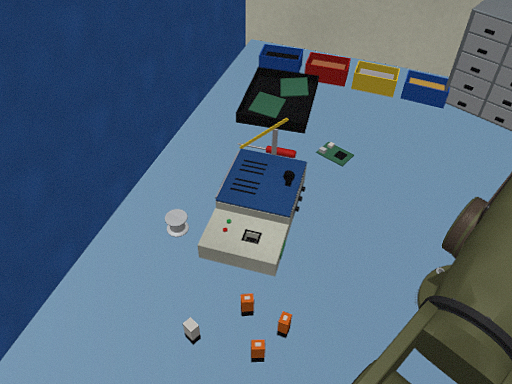

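The top view shows the tester in the centre, with its socket at about (223,213) and its knob at (285,223). There are three orange blocks, at (135,250), (160,262) and (167,231); the leftmost, at (135,250), is farthest to the robot's left (+y). In the side view it should be the block at (258,348), the socket is at (252,236), and the white spare at (192,328).

```bash
python3 - <<'E'
from h import *
import pickle
for n in("top","side"):
    c=pickle.load(open(n+"0.pkl","rb")); P=pts(c); hsv=cv2.cvtColor(c["img"],cv2.COLOR_BGR2HSV)
    m=cv2.inRange(hsv,(3,130,90),(16,255,255))
    k,l,s,ce=cv2.connectedComponentsWithStats(m)
    for i in range(1,k):
        if s[i,4]<25: continue
        q=P[(l==i)]; 
        if q[:,1].min()<-.3: continue
        t=q[q[:,2]>np.percentile(q[:,2],95)-.008]
        print(n,"orange",ce[i].round(1),s[i,4],"zmax",q[:,2].max().round(3),"n",len(t),"top mean",t.mean(0).round(4))
        r=cv2.minAreaRect(t[:,:2].astype(np.float32)*1000); print("  rect mm",np.round(r[0],1),np.round(r[1],1),round(r[2],1))
        pt=plane(c,np.argwhere((l==i)&(P[...,2]>q[:,2].max()-.012))[:,::-1],.06); print("  ray on z=.06",pt.mean(0).round(4))
    # heights: pod, cover
    Q=P.reshape(-1,3)
    m=cv2.inRange(hsv,(100,120,30),(125,255,160)).ravel()>0
    t=Q[m&(abs(Q[:,2]-.078)<.008)&(Q[:,0]<.8)&(abs(Q[:,1])<.4)]
    r=cv2.minAreaRect(t[:,:2].astype(np.float32)*1000); print(n,"cover",np.round(r[0],1),np.round(r[1],1),round(r[2],2),len(t))
    w=(hsv[...,1].ravel()<70)&(abs(Q[:,2]-.05)<.006)&(Q[:,0]<.8)&(abs(Q[:,1])<.4)
    t=Q[w]
    r=cv2.minAreaRect(t[:,:2].astype(np.float32)*1000); print(n,"pod",np.round(r[0],1),np.round(r[1],1),round(r[2],2),len(t), np.median(t[:,2]))
    c4=[(185,160,335,250),(190,110,320,280)][n=="side"]
    x0,y0,x1,y1=c4
    cv2.imwrite(f"pics/{n}crop.png",cv2.resize(c["img"][y0:y1,x0:x1],None,fx=4.5 if n=="top" else 3.5,fy=4.5 if n=="top" else 3.5,interpolation=cv2.INTER_CUBIC))
E
```

```text
top orange [165.7 230.3] 53 zmax 1.291 n 47 top mean [0.4928 0.1734 0.0866]
  rect mm [433.9  61.2] [295.7  27.8] 62.7
  ray on z=.06 [0.4842 0.1711 0.06  ]
top orange [133.6 249.9] 47 zmax 0.065 n 46 top mean [0.4369 0.2735 0.0592]
  rect mm [436.3 274.9] [27.5 21.5] 19.2
  ray on z=.06 [0.4368 0.2733 0.06  ]
top orange [158.5 261.2] 44 zmax 0.064 n 39 top mean [0.4032 0.199  0.0592]
  rect mm [403.9 198.9] [17.7 25.5] 0.1
  ray on z=.06 [0.4034 0.1984 0.06  ]
top cover [ 578.7 -172.6] [196.6 218. ] 3.38 4330
top pod [462.5 -70.2] [660.8 568.5] 24.24 2921 0.04962435432699852
side orange [246.8 302.6] 182 zmax 0.926 n 90 top mean [0.4902 0.1878 0.0693]
  rect mm [398.9 424.1] [ 26.4 543. ] 21.0
  ray on z=.06 [0.5045 0.18   0.06  ]
side orange [284.  322.6] 185 zmax 0.926 n 104 top mean [0.3989 0.2053 0.0677]
  rect mm [364.4 433.9] [ 25.2 506.4] 8.7
  ray on z=.06 [0.3971 0.2207 0.06  ]
side orange [257.3 349.1] 212 zmax 0.926 n 109 top mean [0.432  0.2805 0.0674]
  rect mm [369.5 471.7] [ 24.9 434.9] 18.1
  ray on z=.06 [0.4302 0.2917 0.06  ]
side cover [ 577.  -172.7] [200.  223.4] 3.3 3752
side pod [456.2   2.5] [596.2 459.7] 42.99 3757 0.049375806263775135
```

View pics/topcrop.png

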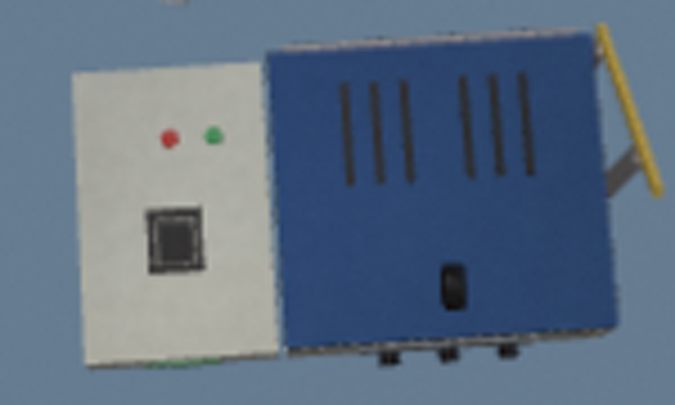

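View pics/sidecrop.png

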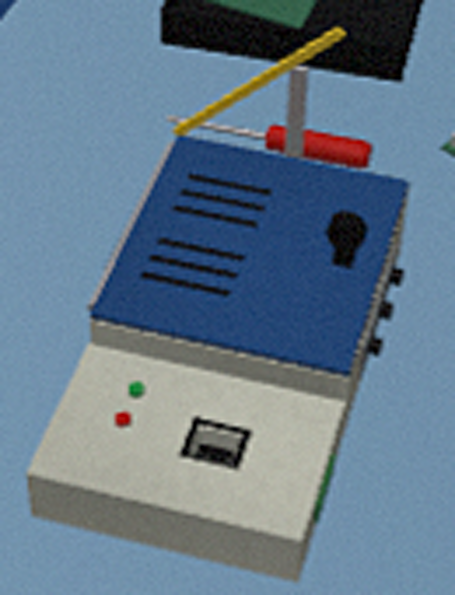

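Both crops show the tester turned by only a few degrees. In the top view the black socket rim is at about (223.9,213.3) full-frame, the knob at (286,223), and the relays have pale labels on top. Next I refine the socket, the tester's yaw and the relay's yaw.

```bash
python3 - <<'E'
from h import *
import pickle
D={n:pickle.load(open(n+"0.pkl","rb")) for n in("top","side")}
for n,c in D.items():
    P=pts(c); ok=c["range_z"]>.1
    # relay: anything near, above z=.052
    A=ok&(P[...,2]>.052)&(P[...,2]<.07)&(np.hypot(P[...,0]-.4365,P[...,1]-.274)<.03)
    uv=np.argwhere(A)[:,::-1]; X=plane(c,uv,.06)[:,:2]*1000
    r=cv2.minAreaRect(X.astype(np.float32)); C=np.cov((X-X.mean(0)).T); w,v=np.linalg.eigh(C)
    print(n,"relay",len(X),X.mean(0).round(1),"rect",np.round(r[0],1),np.round(r[1],1),round(r[2],1),"pca",np.sqrt(12*w).round(1),np.degrees(np.arctan2(v[1,1],v[0,1])).round(1))
    S=ok&(P[...,2]>.02)&(P[...,2]<.045)&(np.hypot(P[...,0]-.436,P[...,1]-.274)<.03)
    # foot cross-check: all points above bench
    B=ok&(P[...,2]>.008)&(P[...,2]<.07)&(np.hypot(P[...,0]-.4365,P[...,1]-.274)<.035)
    r=cv2.minAreaRect((P[B][:,:2]*1000).astype(np.float32)); print("   all rect",np.round(r[0],1),np.round(r[1],1),round(r[2],1))
    # socket: dark pixels, rays to z=.05
    g=cv2.cvtColor(c["img"],cv2.COLOR_BGR2GRAY).astype(int)
    X=plane(c,np.argwhere(np.ones_like(g))[:,::-1],.05).reshape(*g.shape,3)
    near=np.hypot(X[...,0]-.547,X[...,1]-.006)<.035
    m=near&(g<95); Y=(X[m][:,:2]*1000).astype(np.float32); r=cv2.minAreaRect(Y)
    print(n,"socket",len(Y),"rect",np.round(r[0],1),np.round(r[1],1),round(r[2],1))
    # knob
    hsv=cv2.cvtColor(c["img"],cv2.COLOR_BGR2HSV)
    m=ok&(P[...,2]>.095)&(P[...,2]<.135)&(np.hypot(P[...,0]-.505,P[...,1]+.175)<.05)
    K=P[m]; print("   knob",len(K),K.mean(0).round(4),K.min(0).round(4),K.max(0).round(4))
    m=cv2.inRange(hsv,(18,120,90),(35,255,255))>0
    m&=ok&(abs(P[...,1]+.3)<.06)&(P[...,0]<.8); G=P[m]; i=np.argsort(G[:,2]); print("   gauge low",G[i[:8]].mean(0).round(3),"high",G[i[-8:]].mean(0).round(3))
    # pod
    m=ok&(hsv[...,1]<70)&(abs(P[...,2]-.05)<.006)&(np.hypot(P[...,0]-.57,P[...,1]-.01)<.14)&(P[...,1]>-.06)
    m=cv2.morphologyEx(m.astype(np.uint8),cv2.MORPH_OPEN,np.ones((3,3)))
    q=plane(c,np.argwhere(m)[:,::-1],.05)[:,:2]*1000
    r=cv2.minAreaRect(q.astype(np.float32)); print("   pod",np.round(r[0],1),np.round(r[1],1),round(r[2],2))
E
```

```text
top relay 77 [436.2 273.6] rect [436.  273.5] [28.6 23.6] 20.8 pca [24.  29.3] -156.1
   all rect [435.8 274.7] [28.1 24. ] 21.5
top socket 153 rect [548.7   5.6] [42.7 33.6] 0.6
   knob 59 [ 0.509  -0.1768  0.1193] [ 0.4958 -0.1842  0.1012] [ 0.5256 -0.1698  0.1302]
   gauge low [ 0.679 -0.283  0.086] high [ 0.561 -0.29   0.205]
   pod [568.9   6.7] [200.6 129.9] 3.45
side relay 150 [432.6 276.8] rect [432.  277.3] [26.6 23.9] 20.0 pca [24.  27.7] -166.4
   all rect [433.5 275.6] [28.3 22.9] 21.2
side socket 126 rect [546.1   5. ] [41.4 37. ] 2.9
   knob 105 [ 0.5045 -0.1732  0.1146] [ 0.4908 -0.1855  0.0959] [ 0.5188 -0.1657  0.1266]
   gauge low [ 0.682 -0.283  0.078] high [ 0.554 -0.29   0.207]
   pod [564.6   5.4] [201.3 140. ] 3.03
```

```bash
cat >> h.py <<'E'
from scipy.spatial.transform import Rotation as Ro
def go(xyz,yawdeg):
    """remaining move, TCP to xyz (tool down, yaw): shift in tool axes now (units), shift in final tool axes, rotvec (units)"""
    o=ctrl.get_obs(); R=Ro.from_euler('xyz',o["eef_rot"]); F=Ro.from_euler('xyz',[np.pi,0,np.radians(yawdeg)])
    d=np.array(xyz)-o["ee_pos"]
    print("t",o["time_s"],"tcp",o["ee_pos"].round(4),"yaw",np.degrees(o["eef_rot"][2]).round(2),"w",round(o["grip_width"],4),"F",o["force"].round(1),"gf",round(o["grip_force"],1))
    print("shift now",(R.inv().apply(d)/.03).round(3),"shift final",(F.inv().apply(d)/.03).round(3),"rot",(np.degrees((R.inv()*F).as_rotvec())/10).round(3))
E
python3 -c "
from h import *
go((.435,.2745,.14),201)"
```

```text
t 0.1 tcp [0.2175 0.5049 0.2049] yaw 156.69 w 0.0936 F [ 0.3  0.3 -0.8] gf 0.0
shift now [-9.697 -4.183  2.168] shift final [-4.016 -9.768  2.164] rot [-6.000e-03 -3.000e-03 -4.431e+00]
```

```bash
python3 -m inch '0.1 0 0 0.2 0 0 -0.886; 0.1 0 0 0.2 0 0 -0.886; 0.1 0 0 0.2 0 0 -0.886; 0.1 0 0 0.2 0 0 -0.886; 0.1 0 0 0.2 0 0 -0.886'; python3 -m inch '0.1 -0.4 -0.98 0.1 0 0 0; 0.1 -0.4 -0.98 0.1 0 0 0; 0.1 -0.4 -0.98 0.1 0 0 0; 0.1 -0.4 -0.98 0.1 0 0 0; 0.1 -0.4 -0.98 0.1 0 0 0; 0.1 -0.4 -0.98 0.1 0 0 0; 0.1 -0.4 -0.98 0.1 0 0 0; 0.1 -0.4 -0.98 0.1 0 0 0; 0.1 -0.4 -0.98 0.1 0 0 0; 0.1 -0.4 -0.95 0.1 0 0 0'; python3 -m inch '0.1 0 0 0 0 0 0; 0.1 0 0 0 0 0 0'
python3 - <<'E'
from h import *
go((.435,.2745,.026),201)
c=camera("side"); cv2.imwrite("pics/s1.png",cv2.resize(c["img"][220:384,150:370],None,fx=3,fy=3))
E
```

```text
time_s: 0.72
ee_pos: [0.2175, 0.505, 0.1749]
eef_rot: [-3.141, -0.001, -2.77]
force: [-0.2, 0.0, -0.1]
grip_width: 0.0519
grip_force: 0.0
time_s: 1.98
ee_pos: [0.4352, 0.2735, 0.1451]
eef_rot: [-3.142, -0.001, -2.775]
force: [-0.1, 0.6, -0.2]
grip_width: 0.0517
grip_force: 0.0
time_s: 2.22
ee_pos: [0.4343, 0.2748, 0.1453]
eef_rot: [3.142, -0.0, -2.775]
force: [0.1, 0.1, 1.1]
grip_width: 0.0516
grip_force: 0.0
t 2.225 tcp [0.4343 0.2748 0.1453] yaw -159.01 w 0.0516 F [0.1 0.1 1.1] gf 0.0
shift now [-0.021 -0.017  3.978] shift final [-0.02  -0.017  3.978] rot [ 0.    -0.002 -0.001]
```

View pics/s1.png

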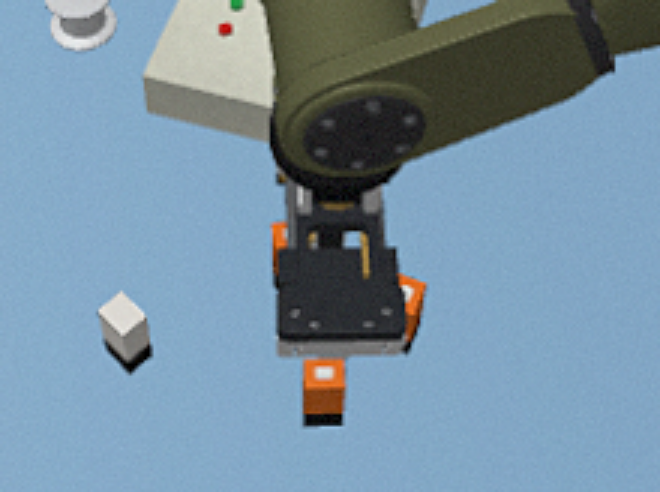

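The hand hovers above the relay, seen at (322,390) in the crop with the neighbouring blocks clear of it. I descend and grip.

```bash
python3 -m inch '0.1 0 0 0.8 0 0 0; 0.1 0 0 0.8 0 0 0; 0.1 0 0 0.8 0 0 0; 0.1 0 0 0.8 0 0 0; 0.1 0 0 0.78 0 0 0; 0.1 0 0 0 0 0 0; -1 0 0 0 0 0 0; -1 0 0 0 0 0 0; -1 0 0 0 0 0 0; -1 0 0 0 0 0 0' 20; python3 -m inch '-1 0 0 0 0 0 0; -1 0 0 -0.5 0 0 0; -1 0 0 -1 0 0 0; -1 0 0 -1 0 0 0; -1 0 0 -1 0 0 0; -1 0 0 -1 0 0 0'
python3 - <<'E'
from h import *
go((.5475,.0055,.05+.066+.02-.04),183.3)
E
```

```text
time_s: 3.52
ee_pos: [0.4349, 0.2746, 0.0265]
eef_rot: [3.141, 0.001, -2.775]
force: [-0.5, -0.2, 5.1]
grip_width: 0.022
grip_force: 20.0
time_s: 4.28
ee_pos: [0.4345, 0.2743, 0.1629]
eef_rot: [3.142, 0.001, -2.775]
force: [-0.8, -0.3, -1.8]
grip_width: 0.0221
grip_force: 20.0
t 4.275 tcp [0.4345 0.2743 0.1629] yaw -159.01 w 0.0221 F [-0.8 -0.3 -1.8] gf 20.0
shift now [-0.304 -9.716  2.231] shift final [-3.244 -9.164  2.231] rot [1.000e-03 3.000e-03 1.769e+00]
```

```bash
python3 -m inch '-1 0 0 0 0 0 0.885; -1 0 0 0 0 0 0.885; -1 -0.36 -1 0.1 0 0 0; -1 -0.36 -1 0.1 0 0 0; -1 -0.36 -1 0.1 0 0 0; -1 -0.36 -1 0.1 0 0 0; -1 -0.36 -1 0.1 0 0 0; -1 -0.36 -1 0.1 0 0 0; -1 -0.36 -1 0.1 0 0 0; -1 -0.36 -1 0.1 0 0 0'; python3 -m inch '-1 -0.36 -1 0.1 0 0 0;-1 0 -0.16 0 0 0 0; -1 0 0 0 0 0 0; -1 0 0 0 0 0 0'
python3 - <<'E'
from h import *
import pickle
go((.5475,.0055,.086),183.3)
for n in("side","top"):
    c=camera(n); pickle.dump(c,open(n+"2.pkl","wb"))
    P=pts(c); ok=c["range_z"]>.1; hsv=cv2.cvtColor(c["img"],cv2.COLOR_BGR2HSV)
    m=ok&(cv2.inRange(hsv,(3,130,60),(16,255,255))>0)&(np.hypot(P[...,0]-.5475,P[...,1]-.0055)<.05)
    q=P[m]; print(n,len(q),q.mean(0).round(4) if len(q) else 0,q.min(0).round(4) if len(q) else 0,q.max(0).round(4) if len(q) else 0)
c=pickle.load(open("side2.pkl","rb"))
cv2.imwrite("pics/s2.png",cv2.resize(c["img"][130:290,170:340],None,fx=3.7,fy=3.7,interpolation=cv2.INTER_CUBIC))
E
```

```text
time_s: 5.52
ee_pos: [0.535, 0.0388, 0.1378]
eef_rot: [-3.142, 0.0, -3.084]
force: [-0.2, 1.0, -0.1]
grip_width: 0.0218
grip_force: 20.0
time_s: 6.02
ee_pos: [0.5472, 0.0065, 0.1344]
eef_rot: [3.142, 0.0, -3.083]
force: [0.1, 0.4, -0.3]
grip_width: 0.0219
grip_force: 20.0
t 6.025 tcp [0.5472 0.0065 0.1344] yaw -176.66 w 0.0219 F [ 0.1  0.4 -0.3] gf 20.0
shift now [-0.006 -0.035  1.614] shift final [-0.007 -0.035  1.614] rot [0.    0.001 0.004]
side 18 [0.5348 0.0135 0.1386] [0.5316 0.0044 0.1232] [0.5548 0.0171 0.1527]
top 0 0 0 0
```

View pics/s2.png

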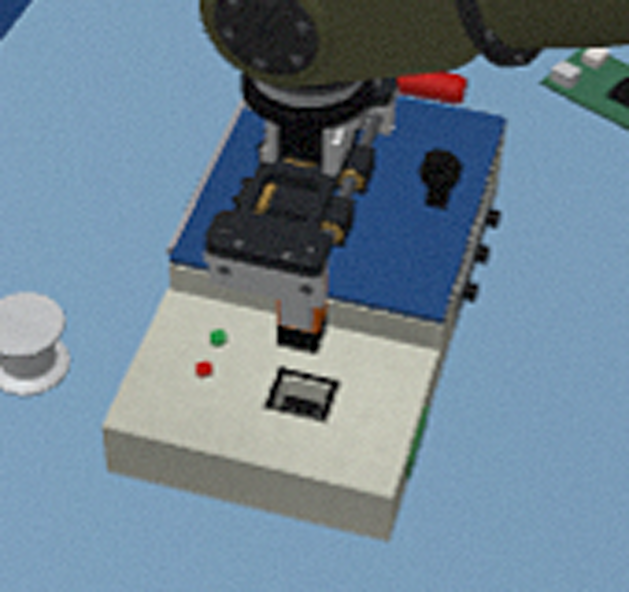

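The side view shows the relay held upright: black foot at crop (299,338), socket just below at (303,394), and nothing in the way. I measure foot against socket in this one view, so that calibration errors cancel.

```bash
python3 - <<'E'
from h import *
import pickle
o=ctrl.get_obs(); zb=o["ee_pos"][2]-.0265
c=pickle.load(open("side2.pkl","rb")); g=cv2.cvtColor(c["img"],cv2.COLOR_BGR2GRAY)
G=cv2.resize(g,None,fx=8,fy=8,interpolation=cv2.INTER_CUBIC)
def full(q): return (q+.5)/8-.5
m=(G<85).astype(np.uint8)
k,l,s,ce=cv2.connectedComponentsWithStats(m)
for i in range(1,k):
    x,y=full(ce[i]);
    if 235<x<265 and 212<y<245 and s[i,4]>300: print(i,x.round(1),y.round(1),s[i])
# foot: lower envelope over columns 244..257
xs=np.arange(246*8,255*8,4); ys=[]
for X in xs:
    col=np.where(m[214*8:231*8,X])[0]; ys.append(col.max()+214*8 if len(col) else np.nan)
xs=full(xs); ys=full(np.array(ys)); p=np.polyfit(xs,ys,1); print("edge slope",p,np.abs(np.polyval(p,xs)-ys).max())
# lateral extent on rows slightly above the edge
for dy in(-1.5,-2.5):
    cols=[]
    for X in np.arange(240*8,262*8):
        Y=int((np.polyval(p,full(X))+dy+.5)*8)
        if m[Y,X]: cols.append(full(X))
    a,b=min(cols),max(cols); print("ext",a,b)
    L=plane(c,[(a,np.polyval(p,a)),(b,np.polyval(p,b))],zb); d=L[0]-L[1]
    print("corners",L.round(4),"len",np.linalg.norm(d).round(4),"yaw",np.degrees(np.arctan2(d[1],d[0])).round(1))
    mid=L.mean(0)[:2]; yw=np.radians(3.34); print("relay centre",(mid-.011*np.array([-np.sin(yw),np.cos(yw)])).round(4),"tcp",o["ee_pos"][:2])
# socket outer rim in same picture
X5=plane(c,full(np.argwhere(np.ones((30*8,30*8)))[:,::-1]+np.array([238*8,228*8])),.05)
mm=m[228*8:258*8,238*8:268*8].ravel()>0
mm&=np.hypot(X5[:,0]-.547,X5[:,1]-.006)<.035
r=cv2.minAreaRect((X5[mm][:,:2]*1000).astype(np.float32)); print("rim",r)
E
```

```text
105 251.9 219.7 [1960 1700  109  104 5509]
114 251.1 236.9 [1934 1834  158  116 7250]
edge slope [ -0.79334365 426.96493916] 3.0480736154112265
ext 244.4375 255.8125
corners [[0.5487 0.0463 0.1078]
 [0.533  0.0105 0.1078]] len 0.0391 yaw 66.2
relay centre [0.5415 0.0174] tcp [0.54732938 0.0064604 ]
ext 244.5625 256.3125
corners [[0.5486 0.0459 0.1078]
 [0.5323 0.0089 0.1078]] len 0.0404 yaw 66.2
relay centre [0.5411 0.0164] tcp [0.54732938 0.0064604 ]
rim ((546.110107421875, 4.378023147583008), (43.194366455078125, 37.34489059448242), 3.369809150695801)
```

```bash
python3 - <<'E'
from h import *
import pickle
o=ctrl.get_obs(); zb=o["ee_pos"][2]-.0265
c=pickle.load(open("side2.pkl","rb")); g=cv2.cvtColor(c["img"],cv2.COLOR_BGR2GRAY)
G=cv2.resize(g,None,fx=8,fy=8,interpolation=cv2.INTER_CUBIC)
k,l,s,ce=cv2.connectedComponentsWithStats((G<85).astype(np.uint8))
f=lambda q:(np.asarray(q,float)+.5)/8-.5
X=np.arange(1972,2040,4); Y=np.array([np.where(l[:,x]==105)[0].max() for x in X])
p=np.polyfit(f(X),f(Y),1); print(p,np.abs(np.polyval(p,f(X))-f(Y)).max())
rows=range(1735,1765,5); a=f([np.where(l[y]==105)[0].min() for y in rows]); b=f([np.where(l[y]==105)[0].max() for y in rows]); print(a,b)
a0,b0=np.median(a),np.median(b)
L=plane(c,[(a0,np.polyval(p,a0)),(b0,np.polyval(p,b0))],zb); d=L[0]-L[1]; yw=np.radians(3.34)
print(L.round(4),np.linalg.norm(d),np.degrees(np.arctan2(d[1],d[0])), "centre",(L.mean(0)[:2]-.011*np.array([-np.sin(yw),np.cos(yw)])).round(4),"tcp",o["ee_pos"][:2])
E
```

```text
[  0.23713235 164.49253217] 0.19852941176478112
[254.1875 245.0625 244.5625 244.5625 244.5625 244.5625] [258.0625 257.8125 257.4375 257.1875 257.1875 256.9375]
[[0.5599 0.0154 0.1078]
 [0.528  0.0137 0.1078]] 0.031935593029992375 3.06561282420339 centre [0.5446 0.0036] tcp [0.54732938 0.0064604 ]
```

```bash
python3 -m inch '-1 -0.035 0 0.6 0 0 0; -1 0 0 0.6 0 0 0; -1 0 0 0.5 0 0 0; -1 0 0 0 0 0 0; -1 0 0 0 0 0 0'
python3 - <<'E'
from h import *
import pickle
go((.5485,.0065,.0725),183.34)
c=camera("side"); pickle.dump(c,open("side3.pkl","wb"))
cv2.imwrite("pics/s3.png",cv2.resize(c["img"][205:260,220:290],None,fx=10,fy=10,interpolation=cv2.INTER_CUBIC))
E
```

```text
time_s: 6.75
ee_pos: [0.5488, 0.0057, 0.0833]
eef_rot: [-3.142, 0.0, -3.084]
force: [-0.4, 0.3, -0.5]
grip_width: 0.0216
grip_force: 20.0
t 6.75 tcp [0.5488 0.0057 0.0833] yaw -176.71 w 0.0216 F [-0.4  0.3 -0.5] gf 20.0
shift now [0.007 0.027 0.361] shift final [0.007 0.027 0.361] rot [-0.001  0.002 -0.005]
```

View pics/s3.png

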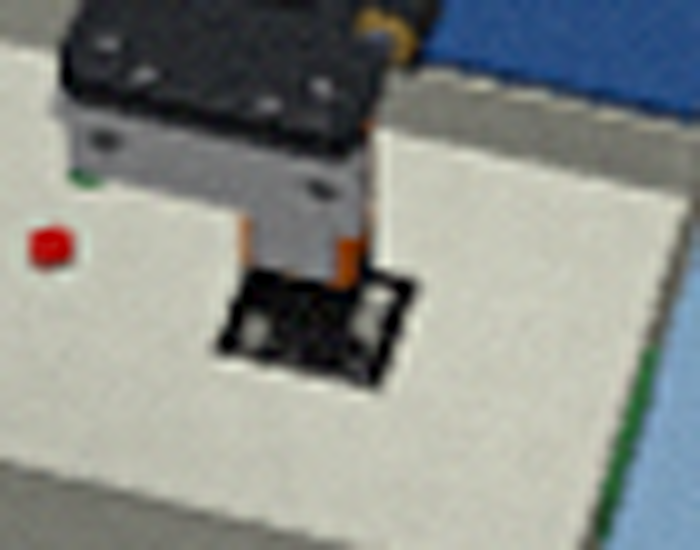

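The foot (crop x 250–355) hangs about 7 mm above the rim (corners at (245,275), (415,285), (380,385) and (218,348)) and is roughly centred. I lower it gently and watch the force.

```bash
python3 -m inch '-1 0 0.02 0.15 0 0 0; -1 0 0 0 0 0 0'; python3 -m inch '-1 0 0 0.07 0 0 0; -1 0 0 0 0 0 0';  python3 -m inch '-1 0 0 0.07 0 0 0; -1 0 0 0 0 0 0'
```

```text
time_s: 7.05
ee_pos: [0.5484, 0.0064, 0.0784]
eef_rot: [3.142, -0.0, -3.084]
force: [-0.7, -0.2, -0.7]
grip_width: 0.0219
grip_force: 20.0
time_s: 7.3
ee_pos: [0.5486, 0.0063, 0.0765]
eef_rot: [-3.142, 0.0, -3.084]
force: [0.4, -0.1, 0.5]
grip_width: 0.022
grip_force: 20.0
time_s: 7.55
ee_pos: [0.5489, 0.0064, 0.076]
eef_rot: [-3.141, 0.001, -3.084]
force: [-7.5, 0.2, 18.7]
grip_width: 0.0218
grip_force: 20.0
```

Contact pushes the tool toward -x, so the relay sits too far in +x; I shift it that way.

```bash
python3 -m inch '-1 0.03 0 0 0 0 0; -1 0 0 0 0 0 0'; python3 -m inch '-1 0.03 0 0 0 0 0; -1 0 0 0 0 0 0'
```

```text
time_s: 7.8
ee_pos: [0.5486, 0.0063, 0.076]
eef_rot: [-3.141, 0.003, -3.084]
force: [-2.2, 0.4, 13.7]
grip_width: 0.0219
grip_force: 20.0
time_s: 8.05
ee_pos: [0.5481, 0.0063, 0.0758]
eef_rot: [-3.141, 0.004, -3.084]
force: [1.7, 0.1, 8.9]
grip_width: 0.0219
grip_force: 20.0
```

```bash
python3 -m inch '-1 0.02 0 0 0 0 0; -1 0 0 0 0 0 0'; python3 -m inch '-1 0.02 0 0.03 0 0 0; -1 0 0 0 0 0 0'; python3 -c "
from h import *
print(ctrl.get_obs()['moment'])"
```

```text
time_s: 8.3
ee_pos: [0.5461, 0.0062, 0.0744]
eef_rot: [-3.142, 0.0, -3.084]
force: [-0.8, 0.6, -0.1]
grip_width: 0.0218
grip_force: 20.0
time_s: 8.55
ee_pos: [0.5452, 0.0062, 0.0731]
eef_rot: [3.142, -0.001, -3.084]
force: [-0.4, -0.4, -0.6]
grip_width: 0.0214
grip_force: 20.0
[ 0.04002852 -0.00250436 -0.02617082]
```

The relay dropped into the hole with no force on it. I push it in.

```bash
python3 -m inch '-1 0 0 0.1 0 0 0; -1 0 0 0 0 0 0'; python3 -m inch '-1 0 0 0.1 0 0 0; -1 0 0 0.1 0 0 0; -1 0 0 0 0 0 0'; python3 -m inch '-1 0 0 0.1 0 0 0; -1 0 0 0.1 0 0 0; -1 0 0 0 0 0 0'
```

```text
time_s: 8.8
ee_pos: [0.5453, 0.0062, 0.07]
eef_rot: [3.141, -0.001, -3.084]
force: [0.2, 0.8, -1.1]
grip_width: 0.0221
grip_force: 20.0
time_s: 9.18
ee_pos: [0.5453, 0.0062, 0.0641]
eef_rot: [3.142, -0.001, -3.084]
force: [1.0, -0.5, -0.9]
grip_width: 0.0219
grip_force: 20.0
time_s: 9.55
ee_pos: [0.5453, 0.0062, 0.0582]
eef_rot: [3.142, -0.001, -3.084]
force: [-1.0, 0.1, -0.6]
grip_width: 0.0218
grip_force: 20.0
```

```bash
python3 -m inch '-1 0 0 0.08 0 0 0; -1 0 0 0 0 0 0'; python3 -m inch '-1 0 0 0.04 0 0 0; -1 0 0 0 0 0 0'
```

```text
time_s: 9.8
ee_pos: [0.5458, 0.0061, 0.0566]
eef_rot: [-3.142, 0.001, -3.084]
force: [-1.2, 0.3, 5.0]
grip_width: 0.0222
grip_force: 20.0
time_s: 10.05
ee_pos: [0.546, 0.0062, 0.0565]
eef_rot: [-3.141, 0.002, -3.084]
force: [-6.4, 0.0, 18.8]
grip_width: 0.0222
grip_force: 20.0
```

Bottomed at exactly the predicted height. I release, rise and check.

```bash
python3 -m inch '-1 0 0 -0.04 0 0 0; 0.1 0 0 0 0 0 0; 0.1 0 0 0 0 0 0; 0.1 0 0 0 0 0 0; 0.1 0 0 0 0 0 0; 0.1 0 0 -0.5 0 0 0; 0.1 0 0 -1 0 0 0; 0.1 0 0 -1 0 0 0; 0.1 0 0 -1 0 0 0; 0.1 0 0 -1 0 0 0'; python3 -m inch '0.1 0 1 -0.5 0 0 0; 0.1 0 1 0 0 0 0; 0.1 0 1 0 0 0 0; 0.1 0 1 0 0 0 0; 0.1 0 1 0 0 0 0; 0.1 0 0 0 0 0 0'
python3 - <<'E'
from h import *
import pickle
for n in("side","top"):
    c=camera(n); pickle.dump(c,open(n+"4.pkl","wb")); P=pts(c); ok=c["range_z"]>.1
    m=ok&(P[...,2]>.07)&(P[...,2]<.11)&(np.hypot(P[...,0]-.5475,P[...,1]-.0055)<.04)
    q=P[m]; 
    if len(q): t=q[q[:,2]>.082]; print(n,len(q),"z pct",np.percentile(q[:,2],[50,80,95]).round(4),t.mean(0).round(4),cv2.minAreaRect((t[:,:2]*1000).astype(np.float32)))
    m=ok&(P[...,2]>.095)&(P[...,2]<.135)&(np.hypot(P[...,0]-.505,P[...,1]+.175)<.03)
    K=P[m]; print("   knob",len(K),K.mean(0).round(4),K.min(0).round(4),K.max(0).round(4))
c=pickle.load(open("side4.pkl","rb")); cv2.imwrite("pics/s4.png",cv2.resize(c["img"][120:280,170:340],None,fx=3.7,fy=3.7,interpolation=cv2.INTER_CUBIC))
yw=np.radians(3.34)
R=np.array([[np.cos(yw),-np.sin(yw)],[np.sin(yw),np.cos(yw)]])
T=np.array([.547,.0058])-R@[-.02,.12]; print("tester",T,"knob model",T+R@[-.07,-.06],"cover ctr",T+R@[0,-.06])
go((*(T+R@[-.07,-.06]),.2),183.34)
E
```

```text
time_s: 11.3
ee_pos: [0.5454, 0.0062, 0.1932]
eef_rot: [-3.141, 0.001, -3.084]
force: [0.5, -0.4, 0.2]
grip_width: 0.0517
grip_force: 0.0
time_s: 12.05
ee_pos: [0.5366, 0.1573, 0.207]
eef_rot: [3.141, 0.001, -3.082]
force: [-0.4, -0.0, -0.4]
grip_width: 0.0516
grip_force: 0.0
side 142 z pct [0.088  0.0901 0.0915] [0.5437 0.0079 0.0885] ((543.7393798828125, 6.412696838378906), (27.775474548339844, 26.47538948059082), 4.740133285522461)
   knob 100 [ 0.5042 -0.173   0.1144] [ 0.4904 -0.1849  0.096 ] [ 0.5193 -0.1668  0.1277]
top 78 z pct [0.0895 0.0911 0.0923] [0.5484 0.0059 0.0893] ((548.0792236328125, 6.07755184173584), (27.196678161621094, 21.05874252319336), 0.23578448593616486)
   knob 59 [ 0.509  -0.1767  0.1196] [ 0.4958 -0.1842  0.0992] [ 0.5253 -0.1696  0.1281]
tester [ 0.57395735 -0.11283095] knob model [ 0.50757191 -0.1768073 ] cover ctr [ 0.57745301 -0.17272903]
t 12.15 tcp [0.5369 0.1556 0.2067] yaw -176.68 w 0.0515 F [ 0.1 -0.2  0.5] gf 0.0
shift now [  1.617 -11.004   0.223] shift final [  1.622 -11.004   0.222] rot [-0.001  0.003 -0.002]
```

View pics/s4.png

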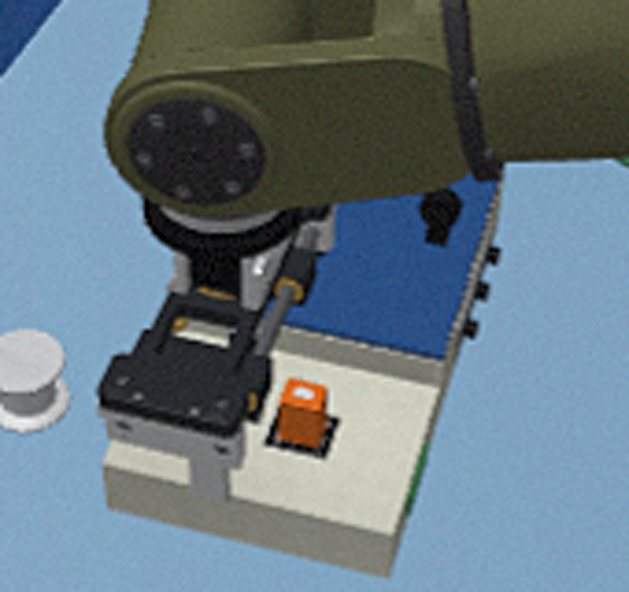

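The relay stands upright in the socket, with all orange above the rim at crop (302,412) and its top at z≈0.090: fully home and released. The knob is free at (440,212). Now the knob.

```bash
python3 -m inch '0.1 0.147 -1 0 0 0 0; 0.1 0.147 -1 0 0 0 0; 0.1 0.147 -1 0 0 0 0; 0.1 0.147 -1 0 0 0 0; 0.1 0.147 -1 0 0 0 0; 0.1 0.147 -1 0 0 0 0; 0.1 0.147 -1 0 0 0 0; 0.1 0.147 -1 0 0 0 0; 0.1 0.147 -1 0 0 0 0; 0.1 0.147 -1 0 0 0 0'; python3 -m inch '0.1 0.147 -1 0.2 0 0 0; 0.1 0 0 0.6 0 0 0; 0.1 0 0 0.6 0 0 0; 0.1 0 0 0 0 0 0; 0.1 0 0 0 0 0 0';  python3 -c "
from h import *
go((.5078,-.1765,.091),183.34)"
```

```text
time_s: 13.4
ee_pos: [0.5094, -0.1482, 0.2065]
eef_rot: [-3.141, 0.0, -3.085]
force: [0.5, 0.1, 0.2]
grip_width: 0.0517
grip_force: 0.0
time_s: 14.02
ee_pos: [0.5075, -0.1769, 0.165]
eef_rot: [-3.141, 0.001, -3.085]
force: [0.1, -0.2, 0.6]
grip_width: 0.0516
grip_force: 0.0
t 14.025 tcp [ 0.5075 -0.1769  0.165 ] yaw -176.74 w 0.0516 F [ 0.1 -0.2  0.6] gf 0.0
shift now [-0.01   0.013  2.467] shift final [-0.012  0.011  2.467] rot [-0.003  0.005 -0.008]
```

```bash
python3 -m inch '0.1 0 0 0.8 0 0 0; 0.1 0 0 0.8 0 0 0; 0.1 0 0 0.86 0 0 0; 0.1 0 0 0 0 0 0; -1 0 0 0 0 0 0; -1 0 0 0 0 0 0; -1 0 0 0 0 0 0; -1 0 0 0 0 0 0; -1 0 0 0 0 0 0' 25
```

```text
time_s: 15.15
ee_pos: [0.5075, -0.1768, 0.0905]
eef_rot: [-3.141, 0.0, -3.084]
force: [0.3, -4.3, 1.5]
grip_width: 0.0136
grip_force: 25.0
```

```bash
python3 -c "
import numpy as np
a=np.radians(np.arange(0,46,4.5));f=170*np.cos(a)-40*np.sin(a);u=170*np.sin(a)+40*np.cos(a)
print(np.c_[np.diff(f),-np.diff(u)]/30)"
```

```text
[[-0.12208057 -0.44049132]
 [-0.15626479 -0.4295551 ]
 [-0.18948558 -0.41597053]
 [-0.22153813 -0.39982137]
 [-0.25222483 -0.38120717]
 [-0.28135647 -0.3602427 ]
 [-0.30875346 -0.33705722]
 [-0.33424688 -0.31179367]
 [-0.35767956 -0.28460781]
 [-0.37890702 -0.25566724]]
```

Lift the first part and check the force before going on.

```bash
python3 -m inch '-1 -0.122 0 -0.44 0 0 0; -1 -0.156 0 -0.43 0 0 0; -1 -0.189 0 -0.416 0 0 0; -1 0 0 0 0 0 0'; python3 -m inch '-1 -0.222 0 -0.4 0 0 0; -1 -0.252 0 -0.381 0 0 0; -1 -0.281 0 -0.36 0 0 0; -1 -0.309 0 -0.337 0 0 0; -1 0 0 0 0 0 0'
```

```text
time_s: 15.65
ee_pos: [0.5217, -0.1759, 0.1294]
eef_rot: [-3.141, 0.001, -3.084]
force: [-1.3, -4.9, 1.1]
grip_width: 0.0145
grip_force: 25.0
time_s: 16.27
ee_pos: [0.5534, -0.174, 0.173]
eef_rot: [-3.141, -0.0, -3.084]
force: [-0.6, -5.4, 0.5]
grip_width: 0.0138
grip_force: 25.0
```

```bash
python3 -m inch '-1 -0.334 0 -0.312 0 0 0; -1 -0.358 0 -0.285 0 0 0; -1 -0.379 0 -0.256 0 0 0; -1 0 0 0 0 0 0; -1 0 0 0 0 0 0'
python3 - <<'E'
from h import *
import pickle
o=ctrl.get_obs(); yw=np.radians(3.34); ex=np.array([np.cos(yw),np.sin(yw)]); T=np.array([.57396,-.11283])
p=o["ee_pos"]+[0,0,.019]; f=.1-(p[:2]-T)@ex; u=p[2]-.07
print("angle by tcp",np.degrees(np.arctan2(u,f)-np.arctan2(40,170)),np.hypot(f,u),"want",np.hypot(.17,.04),o["force"],o["grip_width"])
for n in("side","top"):
    c=camera(n); pickle.dump(c,open(n+"5.pkl","wb")); P=pts(c); ok=c["range_z"]>.1; hsv=cv2.cvtColor(c["img"],cv2.COLOR_BGR2HSV)
    d=P[...,:2]-T; f=.1-d@ex; l=d@np.array([-ex[1],ex[0]]); u=P[...,2]-.07
    def fit(m,s):
        A=np.c_[f[m],u[m]]
        if len(A)<15: print(n,s,len(A)); return
        vx,vy,x0,y0=cv2.fitLine(A.astype(np.float32),cv2.DIST_HUBER,0,.001,.001).ravel()
        print(n,s,len(A),"deg",np.degrees(np.arctan(vy/vx)).round(2),"perp offset mm",(1000*(y0*vx-x0*vy)*np.sign(vx)).round(1))
    blue=cv2.inRange(hsv,(100,110,25),(125,255,190))>0
    fit(ok&blue&(f>.02)&(f<.17)&(abs(l+.06)<.105)&(u>.02)&(u<.2),"cover")
    yel=cv2.inRange(hsv,(18,120,90),(35,255,255))>0
    fit(ok&yel&(abs(l+.177)<.02)&(u>.0)&(u<.2),"gauge")
c=pickle.load(open("side5.pkl","rb")); cv2.imwrite("pics/s5.png",cv2.resize(c["img"][90:290,160:360],None,fx=3,fy=3,interpolation=cv2.INTER_CUBIC))
E
```

```text
time_s: 16.9
ee_pos: [0.5851, -0.172, 0.1981]
eef_rot: [-3.142, -0.0, -3.084]
force: [3.1, -5.4, -3.9]
grip_width: 0.0136
grip_force: 25.0
angle by tcp 44.64694797982906 0.17364419623886432 want 0.1746424919657298 [ 3.11123531 -5.44953115 -3.89628809] 0.013627655529312018
side cover 1622 deg 43.33 perp offset mm 7.2
side gauge 85 deg 44.23 perp offset mm 7.0
top cover 398 deg 43.38 perp offset mm 9.9
top gauge 19 deg 47.64 perp offset mm 0.4
```

View pics/s5.png

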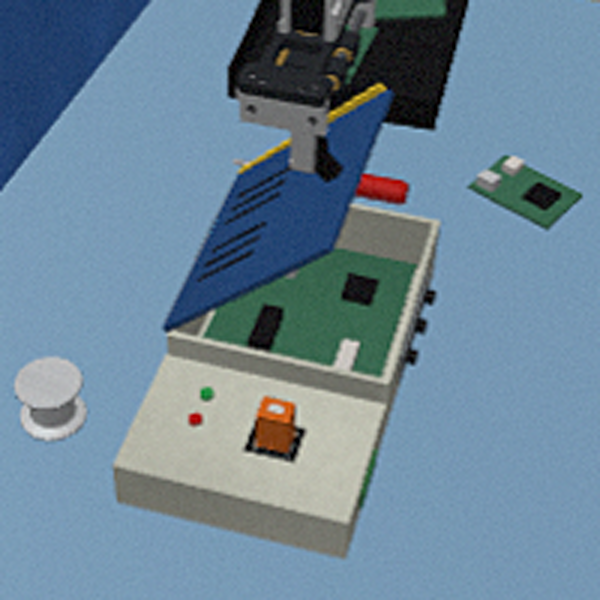

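The side view shows the cover held open by the knob, its far edge almost along the yellow bar from (245,168) to (385,90), with the relay still seated at (276,428). The angle is 43.3° by depth and 44.6° by the TCP, so I nudge it up a little and compare the depth fit with the shut-cover baseline.

```bash
python3 -m inch '-1 -0.06 0 -0.045 0 0 0; -1 0 0 0 0 0 0; -1 0 0 0 0 0 0'
python3 - <<'E'
from h import *
import pickle
o=ctrl.get_obs(); yw=np.radians(3.34); ex=np.array([np.cos(yw),np.sin(yw)]); T=np.array([.57396,-.11283])
p=o["ee_pos"]+[0,0,.019]; f=.1-(p[:2]-T)@ex; u=p[2]-.07
print("angle by tcp",np.degrees(np.arctan2(u,f)-np.arctan2(40,170)),np.hypot(f,u),o["force"],o["grip_width"],o["grip_force"])
for s in("0","6"):
  for n in("side","top"):
    c=pickle.load(open(n+"0.pkl","rb")) if s=="0" else camera(n); P=pts(c); ok=c["range_z"]>.1; hsv=cv2.cvtColor(c["img"],cv2.COLOR_BGR2HSV)
    d=P[...,:2]-T; f=.1-d@ex; l=d@np.array([-ex[1],ex[0]]); u=P[...,2]-.07
    blue=cv2.inRange(hsv,(100,110,25),(125,255,190))>0
    m=ok&blue&(f>.01)&(f<(.19 if s=="0" else .13))&(abs(l+.06)<.105)&(abs(u-(.008 if s=="0" else f+.011))<.03)
    A=np.c_[f[m],u[m]]; vx,vy,x0,y0=cv2.fitLine(A.astype(np.float32),cv2.DIST_HUBER,0,.001,.001).ravel()
    print(s,n,len(A),np.degrees(np.arctan(vy/vx)).round(2))
    m=ok&(P[...,2]>.08)&(P[...,2]<.1)&(np.hypot(P[...,0]-.5475,P[...,1]-.0055)<.03)
    if m.any(): print("  relay top",P[m].mean(0).round(4))
E
```

```text
time_s: 17.38
ee_pos: [0.5864, -0.1719, 0.1989]
eef_rot: [3.141, -0.002, -3.084]
force: [0.8, -6.0, -6.2]
grip_width: 0.0136
grip_force: 25.0
angle by tcp 45.15621158788728 0.17366356981992875 [ 0.83576239 -5.96557672 -6.23641711] 0.013552717580095856 24.999100863933563
0 side 3221 0.11
0 top 3822 0.06
6 side 1445 43.84
  relay top [0.5436 0.0081 0.0884]
6 top 351 44.03
  relay top [0.5482 0.0058 0.0897]
```

```bash
python3 -m inch '-1 -0.05 0 -0.045 0 0 0; -1 0 0 0 0 0 0; -1 0 0 0 0 0 0'
python3 -c "
from station import ticket
print(ticket.hand_in())"
```

```text
time_s: 17.85
ee_pos: [0.5879, -0.1718, 0.1999]
eef_rot: [3.141, -0.002, -3.084]
force: [4.1, -6.1, -9.2]
grip_width: 0.0139
grip_force: 25.0
the job is handed in; nothing more can be done
None
```

The orange relay is fully home in the socket and released, and the gripper now holds the blue cover at about 45 degrees (estimated 44.5 by camera and 45.7 by arm position); the job was handed in at 17.9 s, with no verdict returned.

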